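Put the jewel boxes away in the turned-round keepsake drawer

ROBOT

A 6-joint arm with a two-finger parallel gripper is mounted at the origin on the work surface. World frame = base frame: x ahead of the robot, y to its left, z up, the work surface at z = 0. Lengths are in m, angles in rad, forces in N, time in s.
With the tool pointing down it reaches from about 0.35 to 0.85 m from the base axis. Payload 8.1 kg.
Tool frame: the origin (TCP) lies midway between the tips of the shut fingers; the grasp point (between the pads) lies 19 mm behind it (robot.grip_point_offset is the distance from the TCP to the grasp point, in m); z points along the fingers, y is the line along which they close (so a half turn about z gives the same grasp; the last joint's range is limited). The gripper opens to 93 mm and grips with 3 to 60 N. Pads are 15 mm wide; open, the fingers measure 128 mm over their backs; the gripper's body (75 mm by 188 mm) begins 65 mm behind the grasp point.
Start: joints at [1.058, 0.13, 1.488, -0, 1.523, -0.085], TCP at [0.249, 0.546, 0.219] pointing down, gripper open.
Joint ranges: [-2.96, 2.96], [-0.89, 2.26], [0.02, 2.5], [-1.34, 4.48], [0, 2.73], [-2.66, 2.66]. Speed limits (rad/s): [2.39, 2.39, 2.79, 3.14, 3.14, 3.14].

INTERFACE

Orientations are given as a rotation vector (axis times angle).
In Python, from plant import robot, read_camera, job gives the robot as it stands.
- The arm moves only by the shell command python3 -m inch 'ROWS' [FORCE]. ROWS is JSON, one flat list of numbers, 5 for each row, row after row: the shift along the world's x, y, z in mm, then the turn about the world's z in degrees, then the opening in per cent of the stroke, from 0 (shut) to 100 (fully open). In form: [dx, dy, dz, yaw, hand, dx, dy, dz, yaw, hand, ...]. A call has 1 to 10 rows; each row is the pose to reach, as a shift and turn from the pose commanded when the call began; what a row does not reach only later rows make up. A row lasts 1/12 s, in which the tool goes at most 41.7 mm and 7.16 degrees, less where a joint would pass 70% of its speed; a pose out of reach is approached as far as the arm can. A call with a gripper value outside its range is refused whole. The fingers move at their own pace and stop on an object; FORCE is the grip in N (left out, the last holds). Time passes only in rows, so rows that repeat a pose let the fingers close. It gives the time, the measured TCP pose, the force, the opening and the grip force at its end, in the units of the state.
- robot.read_state(): the state, without advancing time (a new reading comes with each control period).
- read_camera(name): name is "scene" or "side" or "wrist"; returns a dict with "image" (420x560x3 uint8, blue, green, red), "K" (3x3 intrinsics, pixels), "D" ([k1, k2, p1, p2, k3] as OpenCV has them; the pictures are not rectified), "extrinsics" (4x4, takes a point from world to camera coordinates); the wrist camera has in their place "mount" (4x4, takes a point from camera to tool coordinates, whose origin is the TCP and whose axes are the flange's). Camera axes: x right, y down, z forward; pixel columns grow to the right and rows downward; lengths in m; the calibration is good to about 2 mm. A picture is of the moment at which its call begins: read the wrist's pose just before it. There is no depth.
- job.close_job(): hands the job in; it is judged then, once.
The state is a dict: "t": time; "q": joint angles; "dq": joint speeds; "joint_torque": joint torques, N m; "tool_pos": TCP position; "orientation": TCP orientation; "force": force on the tool from outside, world axes, zero at the start; "wrist_torque": the same for the moment, N m; "opening": finger opening in m; "gripper_force": force on a finger pad.
Only numpy, scipy, OpenCV 4.12 (cv2) and the standard library are available. Lean on these libraries where they do the work, as an engineer would, in place of code of your own. Each camera call takes 0.05 s, during which the arm holds its last target. There are 200 camera calls.

TASK

The drawer of the keepsake box on this bedside top was put in backwards, so it sticks out: slide it right out of its sleeve, turn it round, put the long jewel case and every small ring box into it, and slide it back fully home with its knob outside, its front flush with the sleeve. The long case lies in the middle of the little pile of books: take the upper books off to free it, leave the bottom book where it is, and in the end stack the upper books squarely back on it. Do not disturb the lamp, the radio or the drinking glass.

Things in the scene. Friction and masses are not known exactly. Their poses are not given: they have to be found in the camera images.
- sleeve: dark wooden tunnel fixed to the table top, 210 mm long (its x), 78 wide, 48 high; walls, roof and back 6 mm thick, no floor (the drawer slides on the table top). Open at its -x end only; inside 204 deep, 66 wide, 42 high. Origin: centre of its footprint, on the table; +x points from mouth to closed back. At the start the drawer's tail stands 50 to 70 mm out of it
- sleeve_mouth (a point): centre of the sleeve's open mouth, 21 mm above the table top; axes as the sleeve's
- drawer_mid (a point): loose open wooden tray, 200 mm long (its x), 60 wide, 0.2 kg; floor and walls 4 mm thick, walls 14 high. At its -x end a front panel 8 thick, 60 wide, 40 high with a knob. Inside x -92 to +96 mm, 52 wide. The point: middle of the tray, 7 mm above its underside; z up. In the sleeve backwards at the start. Home, its x agrees with the sleeve's, panel flush with the mouth (0 to 4 mm before the back wall)
- drawer_knob (a point): outer end of the drawer's brass knob, a round stud 16 mm thick that stands 22 mm out of the front panel towards the drawer's -x, its axis 22 mm above the drawer's underside
- case_mid (a point): long jewel case of dark wood with a brass seam, 64 mm long (its x) x 34 mm wide (its y) x 26 mm high; the point is its centre. At the start it lies flat on the bottom book, under the upper books
- book_low_mid (a point): bottom pocket hardback book, 100 mm long (its x) x 60 mm wide (its y) x 18 mm thick; the point is its centre, z up through its cover; it lies on the table top
- book_a_mid (a point): lower of the two upper pocket hardback book, 100 mm long (its x) x 60 mm wide (its y) x 16 mm thick; the point is its centre, z up through its cover; lies on the case at the start
- book_b_mid (a point): topmost pocket hardback book, 100 mm long (its x) x 60 mm wide (its y) x 14 mm thick; the point is its centre, z up through its cover; lies on book_a at the start
- ring1_mid (a point): small square jewel (ring) box of dark wood with a brass seam, 28 x 28 mm and 30 mm high, standing on the table top at the start; one to three such boxes are present (None: absent); the point is its centre, z through its lid
- ring2_mid (a point): small square jewel (ring) box of dark wood with a brass seam, 28 x 28 mm and 30 mm high, standing on the table top at the start; one to three such boxes are present (None: absent); the point is its centre, z through its lid
- ring3_mid (a point): small square jewel (ring) box of dark wood with a brass seam, 28 x 28 mm and 30 mm high, standing on the table top at the start; one to three such boxes are present (None: absent); the point is its centre, z through its lid
- lamp: bedside lamp with a glass-ball stem and a shade, 110 mm across at the foot, 150 mm at the shade, 350 mm high; origin under its foot; to be left alone
- radio: white clock radio, 110 x 150 mm and 58 mm high; origin under its centre; to be left alone
- tumbler: drinking glass, 68 mm across, 85 mm high, on a cork coaster 5 mm thick; origin under its foot; to be left alone
Not all that is in view belongs to the job. Leave any brown or yellow look-alike of the part that bears book_b_mid alone.

How it is judged:
By the outcome, as a careful person would: the job done as asked, in the order asked, and still so for the second after the job is handed in, with the robot touching nothing.
Of ring1, ring2, ring3 only 1 to 3 are there at a start; the rules pass over those that are not, and their reading is None.
At some moment in a run one of ring1, ring2, ring3 may be knocked a few centimetres aside while the robot is not near it.
Once in a run the grip may slacken for a moment while it holds something.
It also fails if it takes over 210 s, if anything falls off the work surface, if the arm or the gripper's body presses on something with over 40 N, if the wrist force passes 120 N, or if a joint passes its speed limit or range.

## Working session

There is one attempt and no reset: what is moved stays moved. The work goes in short steps, Python scripts to look and compute and a shell command to move; the robot and the scene stay as the last step left them, time stands still between calls to the robot, and variables do not carry over. Pictures are saved under pics/ and viewed, at most 14 in all, crops included, and the job is handed in when it is done.

```bash
ls; mkdir -p pics; python3 - <<'E'
from plant import robot, read_camera
import cv2,numpy as np
print(robot.read_state())
print(robot.grip_point_offset)
for n in("scene","side","wrist"):
    r=read_camera(n); cv2.imwrite(f"pics/{n}0.png",r["image"])
    np.savez(f"pics/{n}0.npz",**{k:np.array(v) for k,v in r.items()})
    print(n,{k:np.round(v,4).tolist() for k,v in r.items() if k!="image"})
E
```

```text
pics
{'t': 0.0, 'q': array([ 1.05759458e+00,  1.31153573e-01,  1.48927911e+00,  2.26820370e-05,
        1.52295841e+00, -8.54093209e-02]), 'dq': array([ 6.45372962e-04,  1.03777853e-03,  5.94999424e-04, -1.16934681e-04,
       -7.98540065e-05,  6.56670115e-04]), 'joint_torque': array([-2.26216325e-03, -5.59841931e+01, -4.91751981e+01,  7.64779304e-02,
        3.58786946e-02, -1.66755781e-04]), 'tool_pos': array([0.2486212 , 0.54545521, 0.21759205]), 'orientation': array([-6.66746795e-01, -3.06945896e+00,  2.68841846e-03]), 'force': array([-0.22933814, -0.12875069,  0.18971584]), 'wrist_torque': array([-0.02107579,  0.00744631, -0.05950372]), 'gripper_force': 0.0, 'opening': 0.09327181046157393}
0.0188
scene {'K': [[472.7109, 0.0, 284.1734], [0.0, 472.7109, 207.6036], [0.0, 0.0, 1.0]], 'D': [-0.1045, 0.0, 0.0, 0.0, 0.0], 'extrinsics': [[0.8969, 0.4417, -0.0202, -0.5325], [0.2234, -0.4922, -0.8413, -0.039], [-0.3816, 0.7501, -0.5401, 1.5356], [0.0, 0.0, 0.0, 1.0]]}
side {'K': [[380.6157, 0.0, 281.2427], [0.0, 380.6157, 212.9852], [0.0, 0.0, 1.0]], 'D': [-0.0407, 0.0, 0.0, 0.0, 0.0], 'extrinsics': [[-1.0, 0.0068, 0.0046, 0.5609], [0.0015, 0.7003, -0.7139, 0.0302], [-0.0081, -0.7138, -0.7003, 1.1393], [0.0, 0.0, 0.0, 1.0]]}
wrist {'K': [[368.2738, 0.0, 274.2206], [0.0, 368.2738, 205.0423], [0.0, 0.0, 1.0]], 'D': [-0.0525, 0.0, 0.0, 0.0, 0.0], 'mount': [[0.0003, -0.9589, -0.2838, 0.0785], [1.0, 0.0002, 0.0006, 0.0012], [-0.0005, -0.2838, 0.9589, -0.1648], [0.0, 0.0, 0.0, 1.0]]}
```

View pics/scene0.png

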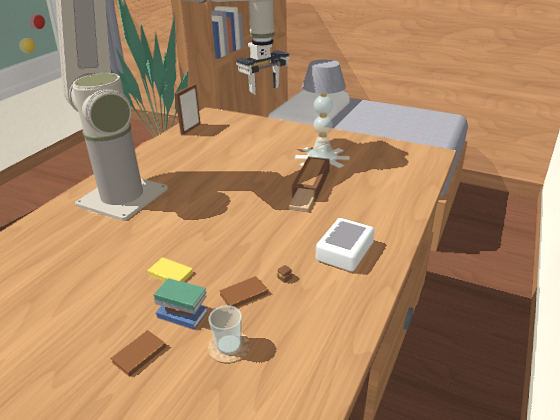

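View pics/side0.png

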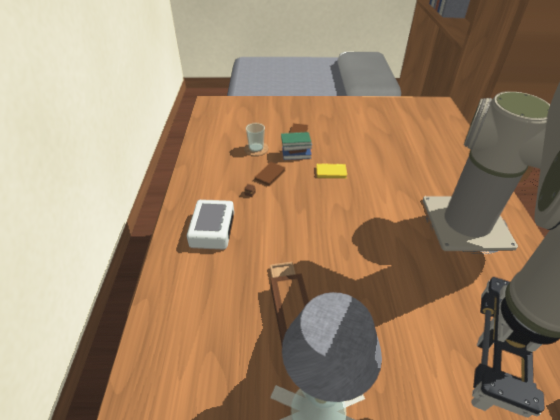

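The scene view shows the pile (green/grey/blue, around 180,300), a glass at (226,330), a ring box at (285,273), the radio at (345,243), the sleeve from (325,165) to (302,205) and the lamp just behind it. Brown and yellow decoy books lie around the pile. The side view agrees: ring box at (249,190), sleeve mouth near (287,272).

```bash
cat > h.py <<'E'
import cv2,numpy as np
from scipy.spatial.transform import Rotation as R
from plant import robot, read_camera
def snap(n,tag=None):
    s=robot.read_state(); r=read_camera(n)
    if tag: cv2.imwrite(f"pics/{tag}.png",r["image"])
    if n=="wrist":
        T=np.eye(4);T[:3,:3]=R.from_rotvec(s["orientation"]).as_matrix();T[:3,3]=s["tool_pos"]
        r["extrinsics"]=np.linalg.inv(T@r["mount"])
    return r
def w(r,uv,z=0.):
    p=cv2.undistortPoints(np.array(uv,float).reshape(-1,1,2),np.array(r["K"]),np.array(r["D"])).reshape(-1,2)
    E=np.array(r["extrinsics"]);d=np.c_[p,np.ones(len(p))]@E[:3,:3];c=-E[:3,:3].T@E[:3,3]
    return c+d*((z-c[2])/d[:,2])[:,None]
def px(r,P):
    E=np.array(r["extrinsics"]);return cv2.projectPoints(np.array(P,float).reshape(-1,1,3),cv2.Rodrigues(E[:3,:3])[0],E[:3,3],np.array(r["K"]),np.array(r["D"]))[0].reshape(-1,2)
def st():
    s=robot.read_state();m=R.from_rotvec(s["orientation"]).as_matrix()
    yaw=np.degrees(np.arctan2(m[1,1],m[0,1]))
    print("t",round(s["t"],2),"tcp mm",np.round(s["tool_pos"]*1e3,1),"closing-line yaw",round(yaw,1),"open",round(s["opening"]*1e3,1),"q",np.round(s["q"],2),"F",np.round(s["force"],1),s["gripper_force"],"toolz",np.round(m[:,2],3))
E
python3 - <<'E'
from h import *
sc=dict(np.load("pics/scene0.npz"));si=dict(np.load("pics/side0.npz"))
f=lambda r,l,z=0:print(np.round(w(r,l,z)*1e3,0).tolist())
print("scene: ring, ring top,radio, glass, tail end, sleeve roof mouth");f(sc,[[284,280],[226,355],[302,207],[182,318],[323,155]]);f(sc,[[285,270]],.03)
f(sc,[[182,293]],.074)
f(si,[[249,194],[285,272]]); f(si,[[296,138]],.074)
for n,r in(("a",sc),("b",si)):
    st()
a=sc["image"][130:225,260:380]; b=si["image"][240:320,240:340];c=si["image"][110:210,220:360];d=sc["image"][240:380,100:310]
def pad(i):
    i=cv2.resize(i,None,fx=min(390/i.shape[1],290/i.shape[0]),fy=min(390/i.shape[1],290/i.shape[0]),interpolation=3)
    o=np.zeros((300,400,3),np.uint8);o[:i.shape[0],:i.shape[1]]=i;return o
cv2.imwrite("pics/m1.png",np.vstack([np.hstack([pad(a),pad(b)]),np.hstack([pad(c),pad(d)])]))
E
```

```text
scene: ring, ring top,radio, glass, tail end, sleeve roof mouth
[[664.0, -144.0, 0.0], [659.0, -408.0, 0.0], [566.0, 181.0, 0.0], [511.0, -361.0, 0.0], [489.0, 540.0, 0.0]]
[[666.0, -140.0, 30.0]]
[[518.0, -353.0, 74.0]]
[[664.0, -132.0, 0.0], [552.0, 179.0, 0.0]]
[[507.0, -343.0, 74.0]]
t 0.15 tcp mm [248.7 545.6 217.8] closing-line yaw 65.5 open 93.0 q [ 1.06  0.13  1.49 -0.    1.52 -0.09] F [ 0.2 -0.1 -0.9] 0.0 toolz [-0.001 -0.001 -1.   ]
t 0.15 tcp mm [248.7 545.6 217.8] closing-line yaw 65.5 open 93.0 q [ 1.06  0.13  1.49 -0.    1.52 -0.09] F [ 0.2 -0.1 -0.9] 0.0 toolz [-0.001 -0.001 -1.   ]
```

View pics/m1.png

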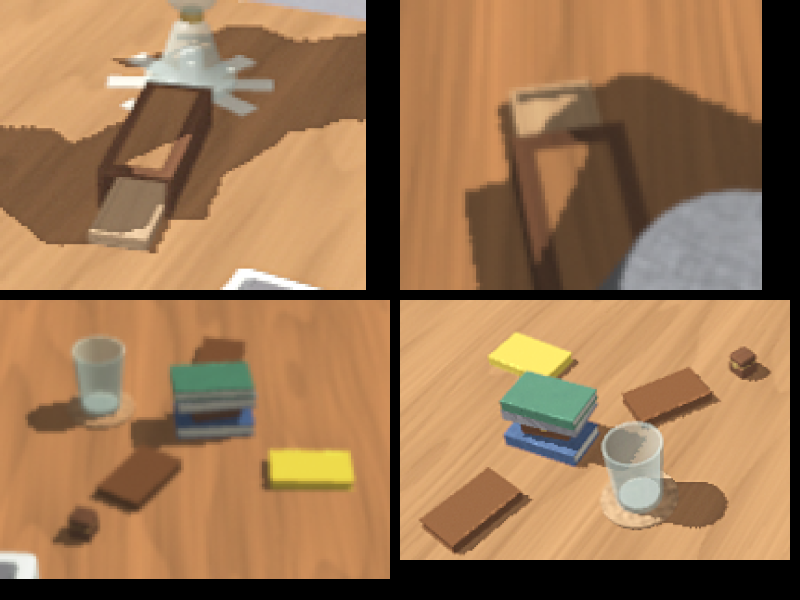

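```bash
python3 -m inch '[100,-150,30,0,100, 200,-300,60,0,100, 271,-396,80,0,100, 271,-396,80,0,100, 271,-396,80,0,100, 271,-396,80,0,100, 271,-396,80,0,100, 271,-396,80,0,100, 271,-396,80,0,100, 271,-396,80,0,100]'; python3 -m inch '[0,0,0,0,100,0,0,0,0,100,0,0,0,0,100,0,0,0,0,100,0,0,0,0,100]'; python3 - <<'E'
from h import *
st();r=snap("wrist","w1");np.savez("pics/w1.npz",**{k:np.array(v) for k,v in r.items()})
E
python3 -m inch '[0,-42,0,0,100,0,-84,0,0,100,0,-126,0,0,100,0,-168,0,0,100,0,-210,0,0,100,0,-252,0,0,100,0,-294,0,0,100,0,-336,0,0,100,0,-350,0,0,100,0,-350,0,0,100]'; python3 -m inch '[0,0,0,0,100,0,0,0,0,100,0,0,0,0,100,0,0,0,0,100,0,0,0,0,100]'; python3 - <<'E'
from h import *
st();r=snap("wrist","w2");np.savez("pics/w2.npz",**{k:np.array(v) for k,v in r.items()})
E
```

```text
t: 0.98
tool_pos: [0.4815, 0.2048, 0.2874]
orientation: [-0.667, -3.07, -0.0]
force: [0.7, 0.9, -0.9]
opening: 0.093
gripper_force: 0.0
t: 1.4
tool_pos: [0.4799, 0.208, 0.2867]
orientation: [-0.663, -3.07, 0.0]
force: [-0.4, 0.2, 0.3]
opening: 0.0929
gripper_force: 0.0
t 1.4 tcp mm [479.9 208.  286.7] closing-line yaw 65.6 open 92.9 q [ 0.31 -0.1   1.59  0.    1.64 -0.83] F [-0.4  0.2  0.3] 0.0 toolz [-0.001  0.    -1.   ]
t: 2.28
tool_pos: [0.4805, -0.146, 0.2867]
orientation: [-0.671, -3.069, 0.002]
force: [-0.2, -0.4, 0.1]
opening: 0.0929
gripper_force: 0.0
t: 2.7
tool_pos: [0.4811, -0.1421, 0.2873]
orientation: [0.664, 3.07, 0.0]
force: [0.3, 1.0, 0.5]
opening: 0.0929
gripper_force: 0.0
t 2.7 tcp mm [ 481.1 -142.1  287.3] closing-line yaw 65.6 open 92.9 q [-0.39 -0.16  1.65  0.    1.65 -1.53] F [0.3 1.  0.5] 0.0 toolz [ 0.  0. -1.]
```

View pics/w1.png

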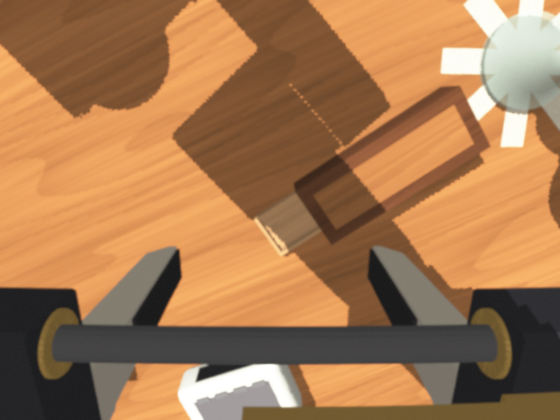

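View pics/w2.png

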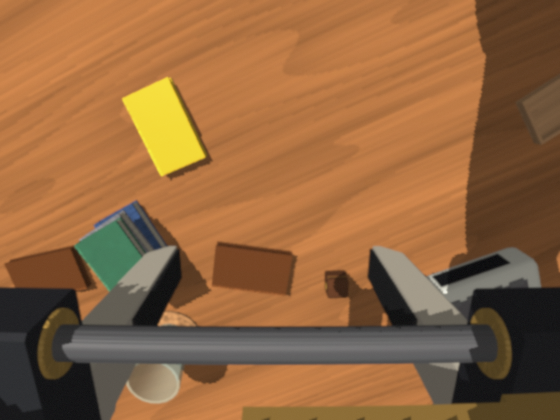

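w1 shows the tail corners at (256,217) and (283,254), sleeve roof corners at about (295,185), (333,242), (458,88), (488,147), the lamp foot at (525,65) and the radio at (240,390). w2 shows the pile at (120,245), the single ring box at (337,284), a brown book at (253,268), the yellow at (165,127), another brown at (45,275) and the glass at (155,370).

```bash
python3 - <<'E'
from h import *
a=dict(np.load("pics/w1.npz"));b=dict(np.load("pics/w2.npz"));sc=dict(np.load("pics/scene0.npz"));si=dict(np.load("pics/side0.npz"))
f=lambda n,r,l,z=0:print(n,np.round(w(r,l,z)*1e3,0)[:,:2].astype(int).tolist())
f("roof",a,[[295,185],[333,242],[458,88],[488,147]],.048)
f("roof sc",sc,[[292.8,184.1],[315,190],[309.2,157.9],[329.5,160.2]],.048)
f("tail",a,[[256,217],[283,254]],.014)
f("tail sc",sc,[[290.2,206],[309.8,208]],.014)
f("lampfoot",a,[[443,60],[500,145]],.0)
f("radio",a,[[195,365],[290,362]],.058)
f("ring base front",b,[[325,296],[347,298]],0)
f("ring top",b,[[326,273],[347,272]],.03)
f("brown",b,[[218,242],[293,250],[213,286],[289,293]],.014)
f("brown2",b,[[8,265],[75,248],[88,287]],.014)
f("yellow",b,[[123,99],[170,78],[206,157],[162,175]],.014)
f("bluelow",b,[[96,222],[138,202],[167,243]],.018)
f("glass",b,[[155,325],],.0)
hsv=lambda r:cv2.cvtColor(r["image"],cv2.COLOR_BGR2HSV)
for n,r,z in(("w2",b,.074),("sc",sc,.074),("si",si,.074)):
  for nm,lo,hi in(("green",(65,60,40),(95,255,255)),("blue",(100,110,50),(125,255,255))):
    m=cv2.inRange(hsv(r),lo,hi);cs,_=cv2.findContours(m,0,2)
    for c in sorted(cs,key=cv2.contourArea)[-1:]:
        if cv2.contourArea(c)<60:continue
        q=cv2.minAreaRect(c); e=cv2.approxPolyDP(c,3,True).reshape(-1,2)
        print(n,nm,e.tolist()); f("  ",r,e,z if nm=="green" else .018)
E
```

```text
roof [[506, 223], [588, 237], [480, 424], [554, 437]]
roof sc [[515, 222], [593, 217], [489, 410], [560, 422]]
tail [[532, 161], [591, 171]]
tail sc [[540, 152], [598, 166]]
lampfoot [[451, 439], [575, 475]]
radio [[670, 11], [715, 125]]
ring base front [[681, -154], [697, -127]]
ring top [[633, -137], [643, -112]]
brown [[544, -248], [593, -165], [597, -283], [648, -195]]
brown2 [[457, -523], [474, -423], [530, -439]]
yellow [[340, -268], [342, -208], [440, -212], [437, -271]]
bluelow [[455, -376], [454, -313], [517, -307]]
glass [[625, -393]]
w2 green [[116, 221], [76, 245], [109, 289], [141, 256]]
   [[457, -320], [463, -377], [526, -372], [505, -316]]
w2 blue [[125, 208], [153, 245], [158, 246], [133, 207]]
   [[454, -332], [512, -325], [516, -319], [457, -322]]
sc green [[118, 0], [125, 39], [145, 82], [145, 72], [152, 88], [155, 81], [166, 105], [167, 118], [175, 79], [173, 21], [162, 63], [156, 38], [152, 59], [141, 26], [139, 41], [125, 3]]
   [[-2782, 2932], [-1377, 1526], [-577, 807], [-696, 945], [-479, 744], [-538, 838], [-264, 581], [-163, 461], [-461, 900], [-1435, 2136], [-720, 1117], [-1173, 1612], [-834, 1167], [-1568, 1910], [-1232, 1506], [-2546, 2785]]
sc blue [[213, 22], [219, 57], [218, 38], [217, 43], [214, 41], [217, 22]]
   [[-1262, 2436], [-601, 1512], [-895, 1952], [-818, 1820], [-871, 1864], [-1229, 2446]]
si green [[282, 134], [283, 142], [309, 141], [307, 133]]
   [[556, -368], [553, -318], [463, -324], [467, -375]]
```

```bash
python3 -m inch '[9,36,-17,-7,100, 18,72,-34,-14,100, 27,108,-51,-21,100, 36,144,-68,-28,100, 45,180,-85,-35,100, 54,216,-102,-42,100, 63,252,-119,-49,100, 72,280,-130,-56,100, 74,282,-137,-57,100, 74,282,-137,-57,100]'; python3 -m inch '[0,0,0,0,100,0,0,0,0,100,0,0,0,0,100,0,0,0,0,100]'; python3 - <<'E'
from h import *
st();r=snap("wrist","w3");np.savez("pics/w3.npz",**{k:np.array(v) for k,v in r.items()})
E
```

```text
t: 3.58
tool_pos: [0.5533, 0.1416, 0.1471]
orientation: [-2.048, -2.378, 0.005]
force: [0.1, -0.1, -0.3]
opening: 0.093
gripper_force: 0.0
t: 3.92
tool_pos: [0.5554, 0.1376, 0.1514]
orientation: [2.051, 2.378, 0.002]
force: [-0.3, -0.3, -0.6]
opening: 0.0929
gripper_force: 0.0
t 3.92 tcp mm [555.4 137.6 151.4] closing-line yaw 8.5 open 92.9 q [ 0.15  0.09  1.65 -0.    1.39  0.01] F [-0.3 -0.3 -0.6] 0.0 toolz [ 0.002  0.    -1.   ]
```

View pics/w3.png

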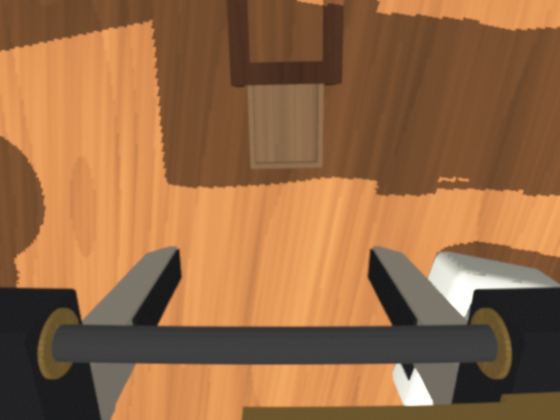

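w3: tail corners at (250,167) and (322,166), sleeve roof mouth edge from (231,85) to (342,84), with the drawer running straight up the image; the radio is on the right at (480,290).

```bash
python3 - <<'E'
from h import *
a=dict(np.load("pics/w3.npz"))
f=lambda n,r,l,z=0:print(n,np.round(w(r,l,z)*1e3,1)[:,:2].tolist())
f("tail top",a,[[250,167],[322,166]],.014);f("side tops by mouth",a,[[247,86],[323,85]],.014)
f("mouth roof",a,[[231,85],[342,84]],.048)
f("sleeve sides far",a,[[228,2],[344,2]],.048)
f("radio",a,[[432,255],[395,390]],.058);f("radio0",a,[[432,255],[395,390]],.0)
print(px(a,[[.5554,.1376,0.0]]))
E
```

```text
tail top [[533.6, 158.1], [592.6, 167.7]]
side tops by mouth [[522.8, 221.7], [581.7, 231.3]]
mouth roof [[514.1, 220.2], [590.5, 232.3]]
sleeve sides far [[505.8, 272.6], [581.9, 284.2]]
radio [[682.6, 119.4], [686.4, -10.9]]
radio0 [[713.6, 97.6], [718.3, -62.0]]
[[272.4303681  190.26340845]]
```

```bash
python3 -m inch '[2,24,-30,0.7,100, 4,47,-60,0.7,100, 4,47,-90,0.7,100, 4,47,-115,0.7,100, 4,47,-135,0.7,100, 4,47,-147,0.7,100, 4,47,-147,0.7,100, 4,47,-147,0.7,100]'; python3 -m inch '[0,0,0,0,60,0,0,0,0,50,0,0,0,0,50,0,0,0,0,50,0,0,0,0,50,0,0,0,0,50]' 35; python3 -c "
from h import *;st()"
```

```text
t: 4.63
tool_pos: [0.5593, 0.1852, 0.0036]
orientation: [2.037, 2.391, 0.001]
force: [-0.1, 0.0, -0.3]
opening: 0.0928
gripper_force: 0.0
t: 5.13
tool_pos: [0.5589, 0.1856, 0.0034]
orientation: [2.036, 2.392, 0.0]
force: [-0.4, -1.2, 1.2]
opening: 0.0597
gripper_force: 35.0
t 5.13 tcp mm [558.9 185.6   3.4] closing-line yaw 9.2 open 59.7 q [ 0.23  0.31  1.7  -0.    1.14  0.07] F [-0.4 -1.2  1.2] 35.000285133719444 toolz [ 0. -0. -1.]
```

```bash
python3 -m inch '[2,-10,0,0,50, 4.8,-29.6,0,0,50, 8,-49.4,0,0,50, 11.2,-69,0,0,50, 14.4,-89,0,0,50, 17.6,-109,0,0,50, 20.8,-128,0,0,50, 24,-148,0,0,50, 27.2,-168,0,0,50, 29,-180,0,0,50]'; python3 -m inch '[0,0,1,6,50,0,-5,1,12,50,0,-10,1,18,50,0,-15,1,24,50,0,-20,1,30,50,0,-20,1,36,50,0,-20,1,42,50,0,-20,1,48,50,0,-20,1,54,50,0,-20,1,60,50]';python3 -m inch '[0,0,0,6,50,0,0,0,12,50,0,0,0,18,50,0,0,0,24,50,0,0,0,30,50,0,0,0,30,50,0,0,0,30,50]';python3 - <<'E'
from h import *
st();r=snap("scene","s4")
E
```

```text
t: 5.97
tool_pos: [0.5882, 0.0035, 0.0034]
orientation: [2.037, 2.391, 0.0]
force: [-0.6, 2.1, 3.3]
opening: 0.0596
gripper_force: 35.0
t: 6.8
tool_pos: [0.5875, -0.0146, 0.0038]
orientation: [-0.56, -3.091, 0.0]
force: [-0.4, 0.9, -1.4]
opening: 0.0592
gripper_force: 35.0
t: 7.38
tool_pos: [0.5876, -0.0147, 0.0038]
orientation: [0.247, -3.131, 0.0]
force: [0.2, -0.5, -1.3]
opening: 0.0598
gripper_force: 35.0
t 7.38 tcp mm [587.6 -14.7   3.8] closing-line yaw 99.0 open 59.8 q [-0.11  0.3   1.7  -0.    1.14 -1.84] F [ 0.2 -0.5 -1.3] 34.995334558188915 toolz [-0. -0. -1.]
```

View pics/s4.png

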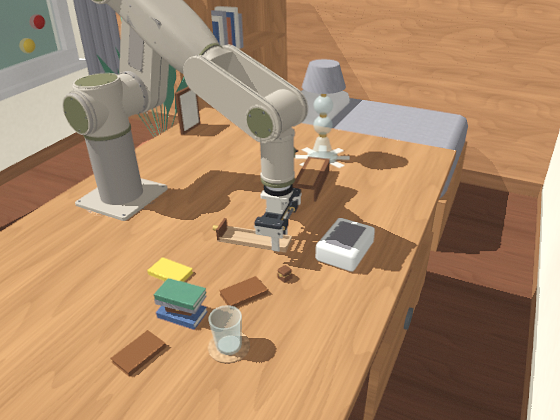

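The drawer is out and turned a quarter, panel at (221,228) pointing toward the base; everything else is undisturbed. Regrip at its middle for the second quarter.

```bash
python3 -m inch '[0,0,0,0,80,0,0,0,0,100,0,0,0,0,100,0,0,30,0,100,0,0,60,0,100,-10,0,65,-7,100,-20,-3,65,-14,100,-30,-5,65,-21,100,-40,-8,65,-28,100,-50,-10,65,-35,100]'; python3 -m inch '[-13,0,0,-7,100,-27,-2,0,-14,100,-27,-2,0,-21,100,-27,-2,0,-28,100,-27,-2,0,-35,100,-27,-2,0,-42,100,-27,-2,0,-49,100,-27,-2,0,-56,100,-27,-2,0,-63,100,-27,-2,0,-70,100]';python3 -m inch '[0,0,0,-7,100,0,0,0,-14,100,0,0,0,-21,100,0,0,0,-28,100,0,0,0,-35,100,0,0,0,-42,100,0,0,0,-49,100,0,0,0,-56,100,0,0,0,-63,100,0,0,0,-70,100]'; python3 -m inch '[0,0,0,-5,100,0,0,0,-5,100,0,0,0,-5,100,0,0,0,-5,100]'; python3 - <<'E'
from h import *
st();r=snap("wrist","w5");np.savez("pics/w5.npz",**{k:np.array(v) for k,v in r.items()})
E
```

```text
t: 8.27
tool_pos: [0.5376, -0.0245, 0.0695]
orientation: [0.712, 3.059, 0.0]
force: [-0.1, 0.3, -0.5]
opening: 0.093
gripper_force: 0.0
t: 9.1
tool_pos: [0.511, -0.0263, 0.0694]
orientation: [2.338, 2.098, 0.001]
force: [-0.1, -0.2, 0.3]
opening: 0.0931
gripper_force: 0.0
t: 9.93
tool_pos: [0.511, -0.0263, 0.0694]
orientation: [3.119, 0.377, 0.001]
force: [0.1, -1.1, 0.8]
opening: 0.0932
gripper_force: 0.0
t: 10.27
tool_pos: [0.5109, -0.0263, 0.0692]
orientation: [3.131, 0.256, 0.0]
force: [-0.1, -0.2, 0.8]
opening: 0.0931
gripper_force: 0.0
t 10.27 tcp mm [510.9 -26.3  69.2] closing-line yaw -80.6 open 93.1 q [-0.15  0.02  1.89  0.    1.23  1.26] F [-0.1 -0.2  0.8] 0.0 toolz [ 0. -0. -1.]
```

View pics/w5.png

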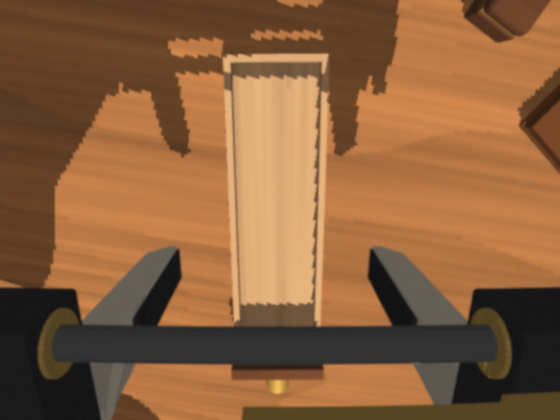

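The drawer is centred under the gripper: tail at (275,60), knob at (277,386), ring box at top right (510,10).

```bash
python3 -m inch '[0,0,-30,0,100,0,0,-55,0,100,0,0,-65.5,0,100,0,0,-65.5,0,100,0,0,-65.5,0,60,0,0,-65.5,0,50,0,0,-65.5,0,50,0,0,-65.5,0,50,0,0,-65.5,0,50,0,0,-65.5,0,50]' 35; python3 -m inch '[0,0,0.5,7,50,0,0,0.5,14,50,0,0,0.5,21,50,0,0,0.5,28,50,0,0,0.5,35,50,0,0,0.5,42,50,0,0,0.5,49,50,0,0,0.5,56,50,0,0,0.5,63,50,0,0,0.5,70,50]'; python3 -m inch '[0,0,0,7,50,0,0,0,14,50,10,20,0,19.8,50,22,40,0,19.8,50,34,60,0,19.8,50,46,80,0,19.8,50,56,100,0,19.8,50,64,114,0,19.8,50,64,114,0,19.8,50,64,114,0,19.8,50]'; python3 -m inch '[0,0,0,0,80,0,0,0,0,100,0,0,0,0,100,0,0,30,0,100,0,-10,80,0,100,0,-40,120,0,100,0,-70,150,0,100,0,-80,150,0,100,0,-80,150,0,100,0,-80,150,0,100]';python3 - <<'E'
from h import *
st();r=snap("wrist","w6");np.savez("pics/w6.npz",**{k:np.array(v) for k,v in r.items()})
E
```

```text
t: 11.15
tool_pos: [0.5112, -0.0265, 0.0041]
orientation: [3.131, 0.252, 0.001]
force: [-0.8, 0.2, 1.7]
opening: 0.0595
gripper_force: 35.0
t: 11.98
tool_pos: [0.5107, -0.0264, 0.0041]
orientation: [-2.415, -2.009, 0.0]
force: [0.1, 0.1, -0.4]
opening: 0.0595
gripper_force: 35.0
t: 12.82
tool_pos: [0.575, 0.0884, 0.0041]
orientation: [-2.039, -2.39, -0.0]
force: [1.6, 1.3, 0.3]
opening: 0.0593
gripper_force: 35.0
t: 13.65
tool_pos: [0.5755, 0.006, 0.1555]
orientation: [2.043, 2.384, 0.002]
force: [-0.9, 0.1, -0.7]
opening: 0.0931
gripper_force: 0.0
t 13.65 tcp mm [575.5   6.  155.5] closing-line yaw 8.8 open 93.1 q [-0.08  0.1   1.64 -0.    1.4  -0.23] F [-0.9  0.1 -0.7] 0.0 toolz [ 0.003 -0.    -1.   ]
```

View pics/w6.png

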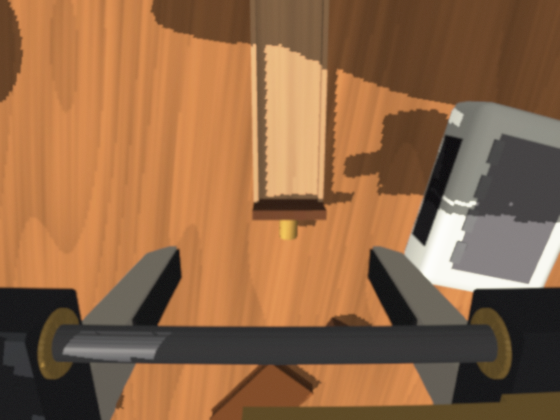

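The drawer is turned round, panel at (288,208) and knob at (288,230), clear of the radio. Now the pile.

```bash
python3 -m inch '[-7,-35,8,-7,100,-14,-70,16,-14,100,-21,-105,24,-21,100,-28,-140,32,-28,100,-35,-175,40,-35,100,-42,-210,48,-42,100,-49,-245,56,-49,100,-56,-280,60,-56,100,-63,-315,60,-63,100,-70,-350,60,-70,100]'; python3 -m inch '[0,0,0,-7,100,0,0,0,-14,100,0,0,0,-21,100,0,0,0,-28,100,0,0,0,-28,100,0,0,0,-28,100,0,0,0,-28,100]';python3 - <<'E'
from h import *
st();r=snap("wrist","w7");np.savez("pics/w7.npz",**{k:np.array(v) for k,v in r.items()})
E
```

```text
t: 14.53
tool_pos: [0.5042, -0.3425, 0.2124]
orientation: [-3.041, -0.778, 0.002]
force: [-0.0, -0.4, 0.2]
opening: 0.0927
gripper_force: 0.0
t: 15.12
tool_pos: [0.5048, -0.3414, 0.2129]
orientation: [-3.14, -0.035, 0.002]
force: [1.0, 0.4, 0.1]
opening: 0.0931
gripper_force: 0.0
t 15.12 tcp mm [ 504.8 -341.4  212.9] closing-line yaw -88.7 open 93.1 q [-0.68  0.16  1.47  0.    1.52  0.87] F [1.  0.4 0.1] 0.0 toolz [-0.001  0.001 -1.   ]
```

View pics/w7.png

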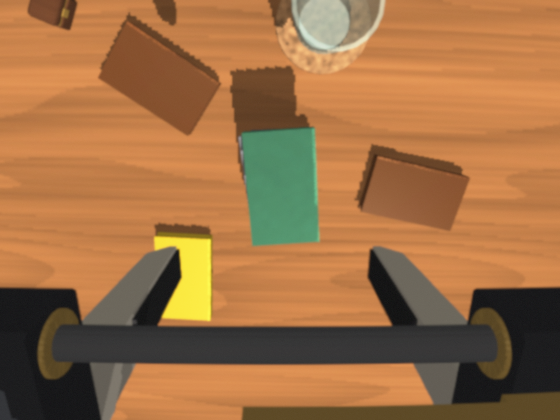

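w7: green book_b with corners about (242,132), (314,127), (320,240), (252,245), grey book_a peeping out on the left; glass at (335,15), browns at (160,80) and (415,190), yellow at (185,275), ring box at (50,10).

```bash
python3 - <<'E'
from h import *
a=dict(np.load("pics/w7.npz"))
m=cv2.inRange(cv2.cvtColor(a["image"],cv2.COLOR_BGR2HSV),(65,60,40),(95,255,255))
c=max(cv2.findContours(m,0,2)[0],key=cv2.contourArea);print(c.reshape(-1,2).min(0),c.reshape(-1,2).max(0))
q=w(a,cv2.approxPolyDP(c,4,True).reshape(-1,2),.074)[:,:2]*1e3;print(q.round(0))
r=cv2.minAreaRect((w(a,c.reshape(-1,2),.074)[:,:2]*1e3).astype(np.float32));print(r)
# grey left edge of a
print(w(a,[[240,143],[244,180]],.060)*1e3)
print(w(a,[[50,8]],.03)*1e3)
i=cv2.resize(a["image"][110:260,210:340],None,fx=4,fy=4,interpolation=3);cv2.imwrite("pics/c7.png",i)
E
```

```text
[242 128] [317 244]
[[ 561. -370.]
 [ 555. -313.]
 [ 458. -323.]
 [ 463. -379.]]
((510.0049743652344, -345.86175537109375), (99.05130004882812, 59.016353607177734), 5.312816143035889)
[[ 545.59306473 -309.95521827   60.        ]
 [ 513.15372269 -313.39930791   60.        ]]
[[ 657.85529971 -139.65928076   30.        ]]
```

View pics/c7.png

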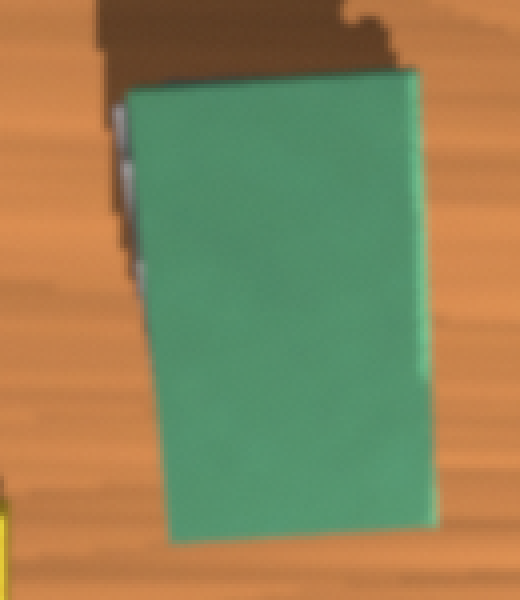

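```bash
python3 -m inch '[2,-2,-40,4,100,5,-4.5,-80,4,100,5,-4.5,-115,4,100,5,-4.5,-145,4,100,5,-4.5,-166,4,100,5,-4.5,-166,4,100,5,-4.5,-166,4,100]'; python3 -m inch '[0,0,0,0,70,0,0,0,0,55,0,0,0,0,50,0,0,0,0,50,0,0,0,0,50,0,0,0,0,50,0,0,0,0,50]' 40;python3 -c "
from h import *
st()"; python3 -m inch '[0,0,8,0,50,0,0,16,0,50,-20,-4,20,0,50,-50,-10,20,0,50,-80,-16,20,0,50,-105,-22,20,0,50,-120,-26,20,0,50,-120,-26,20,0,50,-120,-26,20,0,50]';python3 - <<'E'
from h import *
st();r=snap("side","s8");r2=snap("scene");np.savez("pics/s8.npz",**{k:np.array(v) for k,v in r.items()})
z=lambda i:cv2.resize(i,(400,300),interpolation=3)
cv2.imwrite("pics/m8.png",np.hstack([z(r["image"][90:230,200:387]),z(r2["image"][230:380,80:280])]))
E
```

```text
t: 15.75
tool_pos: [0.5089, -0.3458, 0.0469]
orientation: [-3.136, -0.139, 0.004]
force: [-0.2, -0.6, 0.5]
opening: 0.093
gripper_force: 0.0
t: 16.33
tool_pos: [0.5105, -0.3468, 0.0492]
orientation: [3.138, 0.137, 0.002]
force: [-0.4, 3.6, 6.3]
opening: 0.0597
gripper_force: 39.9
t 16.33 tcp mm [ 510.5 -346.8   49.2] closing-line yaw -85.0 open 59.7 q [-0.68  0.31  1.6   0.    1.23  0.8 ] F [-0.4  3.6  6.3] 39.87404823303223 toolz [ 0.001 -0.    -1.   ]
t: 17.08
tool_pos: [0.3895, -0.3734, 0.0688]
orientation: [3.138, 0.134, 0.001]
force: [0.4, 0.5, -1.4]
opening: 0.06
gripper_force: 39.9
t 17.08 tcp mm [ 389.5 -373.4   68.8] closing-line yaw -85.1 open 60.0 q [-0.86  0.09  1.81  0.    1.24  0.63] F [ 0.4  0.5 -1.4] 39.86254692077637 toolz [ 0.001 -0.001 -1.   ]
```

View pics/m8.png

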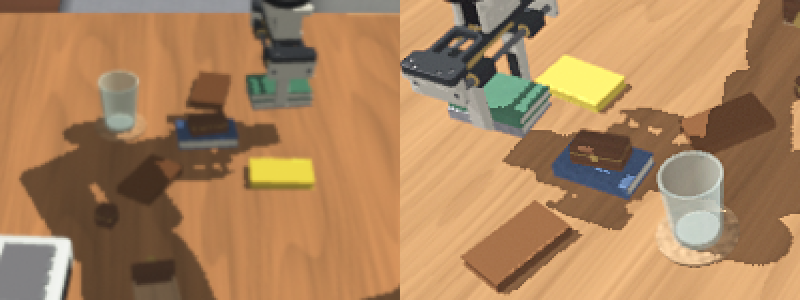

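Both upper books are held together, and the case lies on the blue book. Set the pair down on the clear table.

```bash
python3 -m inch '[0,0,-25,0,50,0,0,-50,0,50,0,0,-58,0,50,0,0,-62,0,50,0,0,-63,0,50,0,0,-63,0,50,0,0,-63,0,80,0,0,-63,0,100,0,0,-63,0,100,0,0,-63,0,100]'; python3 -m inch '[0,0,40,0,100,0,0,80,0,100,30,6,110,0,100,60,12,130,0,100,90,18,130,0,100,105,22,130,0,100,105,22,130,0,100,105,22,130,0,100]'; python3 - <<'E'
from h import *
st();r=snap("wrist","w9");np.savez("pics/w9.npz",**{k:np.array(v) for k,v in r.items()})
E
```

```text
t: 18.02
tool_pos: [0.3903, -0.3732, 0.0057]
orientation: [3.138, 0.137, 0.001]
force: [-0.2, -0.3, -0.4]
opening: 0.0821
gripper_force: 0.0
t: 18.68
tool_pos: [0.4952, -0.3504, 0.135]
orientation: [-3.138, -0.139, 0.001]
force: [-0.9, 0.7, -0.0]
opening: 0.0927
gripper_force: 0.0
t 18.68 tcp mm [ 495.2 -350.4  135. ] closing-line yaw -84.9 open 92.7 q [-0.7   0.2   1.56 -0.    1.38  0.78] F [-0.9  0.7 -0. ] 0.0 toolz [-0.  0. -1.]
```

View pics/w9.png

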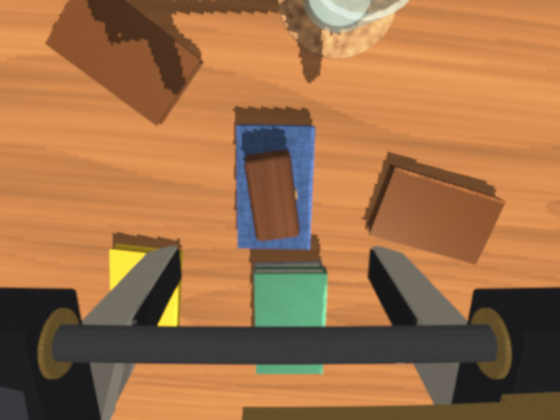

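w9: blue book corners near (237,124), (314,126), (311,248), (237,248); case top corners (246,155), (288,150), (299,237), (258,241); the green/grey pair lies nearer the base with its near edge at row 262.

```bash
python3 - <<'E'
from h import *
a=dict(np.load("pics/w9.npz"))
h=cv2.cvtColor(a["image"],cv2.COLOR_BGR2HSV)
def rect(m,z,n):
    c=max(cv2.findContours(m,0,2)[0],key=cv2.contourArea)
    c=cv2.convexHull(c).reshape(-1,2);r=cv2.minAreaRect((w(a,c,z)[:,:2]*1e3).astype(np.float32));print(n,np.round(r[0],1),np.round(r[1],1),round(r[2],1))
m=cv2.inRange(h,(98,90,20),(130,255,255));m[:, :220]=0;m[:,330:]=0;m[:110]=0;m[260:]=0
rect(m,.018,"low")
q=w(a,[[246,155],[288,150],[299,237],[258,241]],.044)[:,:2]*1e3;print("case",q.round(1).tolist(),q.mean(0),np.degrees(np.arctan2(*((q[0]+q[1]-q[2]-q[3])[::-1]))))
m=cv2.inRange(h,(65,60,40),(95,255,255));rect(m,.030,"green")
print(w(a,[[254,270],[327,270]],.030)*1e3,w(a,[[254,263],[325,263]],.016)*1e3)
print("low c",(w(a,[[237,124],[314,126],[311,248],[237,248]],.018)[:,:2]*1e3).round(1).tolist())
E
```

```text
low [ 504.8 -348.6] [99.5 58.4] 4.6
case [[534.1, -326.4], [540.2, -355.2], [476.6, -369.8], [470.7, -339.6]] [ 505.36927612 -347.74118941] 12.352974308927678
green [ 414.3 -369.9] [52.  58.5] 5.4
[[ 439.56030219 -338.158957     30.        ]
 [ 444.75472685 -396.91268565   30.        ]] [[ 439.04189478 -337.45712454   16.        ]
 [ 444.33125485 -397.18561483   16.        ]]
low c [[552.7, -316.4], [556.4, -374.2], [457.7, -383.5], [452.3, -322.5]]
```

```bash
python3 -m inch '[1,0,0,7,100,2,0,0,14,100,3,0,0,21,100,4,1,0,28,95,5,1,0,35,90,6,2,0,42,86,7,2,0,49,86,8,2,0,56,86,9,3,0,63,86,10,3,0,70,86]'; python3 -m inch '[0,0,0,7,86,0,0,0,14,86,0,0,0,21,86,0,0,0,27.3,86,0,0,-20,27.3,86,0,0,-50,27.3,86,0,0,-80,27.3,86,0,0,-105,27.3,86,0,0,-112,27.3,86,0,0,-112,27.3,86]'; python3 - <<'E'
from h import *
st()
a=dict(np.load("pics/w6.npz"))
f=lambda n,l,z:print(n,(w(a,l,z)[:,:2]*1e3).round(1).tolist())
f("panel top outer",[[253,212],[326,212]],.040);f("knob end",[[288,239]],.022);f("walls",[[251,20],[328,20],[256,195],[324,195]],.014)
E
```

```text
t: 19.57
tool_pos: [0.5034, -0.3482, 0.1348]
orientation: [-2.487, -1.917, 0.001]
force: [0.1, -0.1, 0.0]
opening: 0.0799
gripper_force: 0.0
t: 20.4
tool_pos: [0.5021, -0.347, 0.0209]
orientation: [-1.969, -2.441, 0.0]
force: [0.6, 0.8, 0.3]
opening: 0.0798
gripper_force: 0.0
t 20.4 tcp mm [ 502.1 -347.    20.9] closing-line yaw 12.2 open 79.8 q [-0.69  0.34  1.62 -0.    1.18 -0.9 ] F [0.6 0.8 0.3] 0.0 toolz [-0.004  0.003 -1.   ]
panel top outer [[561.7, -5.2], [619.3, 3.7]]
knob end [[594.9, -30.7]]
walls [[538.6, 138.6], [596.8, 147.8], [561.9, 2.1], [619.8, 11.0]]
```

```bash
python3 -m inch '[3,-1,1,0,86,3,-1,1,0,86,3,-1,1,0,72,3,-1,1,0,60,3,-1,1,0,60,3,-1,1,0,60,3,-1,1,0,60,3,-1,1,0,60]' 30;python3 -m inch '[0,0,10,0,60,0,0,30,0,60,0,0,45,0,60,0,0,50,0,60,0,0,50,0,60]'; python3 -c "
from h import *
st()"
```

```text
t: 21.07
tool_pos: [0.5082, -0.3493, 0.0249]
orientation: [1.97, 2.446, -0.0]
force: [-2.1, -0.6, 4.8]
opening: 0.0643
gripper_force: 3.0
t: 21.48
tool_pos: [0.5091, -0.3496, 0.0763]
orientation: [1.969, 2.444, 0.0]
force: [0.9, 0.5, -0.2]
opening: 0.064
gripper_force: 30.0
t 21.48 tcp mm [ 509.1 -349.6   76.3] closing-line yaw 12.3 open 64.0 q [-0.68  0.28  1.58  0.    1.27 -0.9 ] F [ 0.9  0.5 -0.2] 29.999893605709076 toolz [ 0.003 -0.002 -1.   ]
```

```bash
python3 -m inch '[5,38,0,7,60,10,76,0,14,60,15,114,0,21,60,20,152,0,28,60,25,190,0,35,60,30,228,0,42,60,35,266,0,49,60,40,304,0,56,60,45,342,0,63,60,50,380,0,70,60]';python3 -m inch '[6,46,0,7,60,11,85,0,14,60,11,92,0,16.9,60,11,92,0,16.9,60,11,92,0,16.9,60,11,92,0,16.9,60]';python3 - <<'E'
from h import *
st();r=snap("wrist","w10");np.savez("pics/w10.npz",**{k:np.array(v) for k,v in r.items()})
E
```

```text
t: 22.32
tool_pos: [0.5569, 0.0332, 0.0729]
orientation: [-0.202, -3.133, -0.0]
force: [0.7, -1.0, -0.7]
opening: 0.0637
gripper_force: 30.0
t: 22.82
tool_pos: [0.5682, 0.1222, 0.0732]
orientation: [0.248, -3.13, 0.001]
force: [0.4, -0.1, 0.0]
opening: 0.0635
gripper_force: 30.0
t 22.82 tcp mm [568.2 122.2  73.2] closing-line yaw 99.1 open 63.5 q [ 0.12  0.2   1.69 -0.    1.26 -1.6 ] F [ 0.4 -0.1  0. ] 29.999658465385437 toolz [-0.001 -0.001 -1.   ]
```

View pics/w10.png

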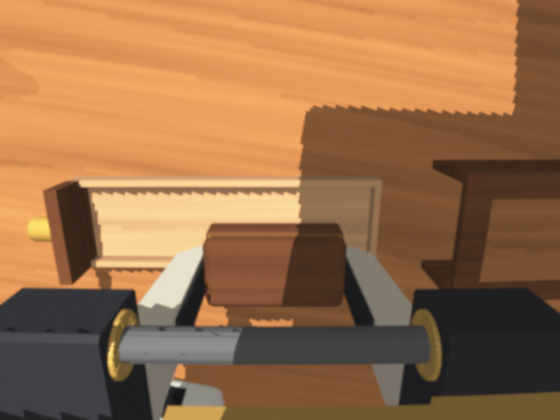

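w10: the case is held over the drawer; drawer walls run straight at rows 183 and 265, panel at (62,230), knob at (40,230), and the sleeve mouth at the right (450,220).

```bash
python3 -m inch '[1,0,-25,0,60,1,0,-45,0,60,1,0,-56,0,60,1,0,-60,0,60,1,0,-61,0,60,1,0,-61,0,60,1,0,-61,0,75,1,0,-61,0,82,1,0,-61,0,82,1,0,-61,0,82]';python3 -m inch '[0,0,20,0,82,0,0,60,0,82,10,-40,110,0,100,22,-80,140,0,100,35,-120,140,0,100,47,-160,140,0,100,59,-195,140,0,100,59,-195,140,0,100,59,-195,140,0,100]';python3 - <<'E'
from h import *
st();r=snap("wrist","w11");np.savez("pics/w11.npz",**{k:np.array(v) for k,v in r.items()})
E
```

```text
t: 23.7
tool_pos: [0.5705, 0.1233, 0.014]
orientation: [-0.252, 3.13, 0.0]
force: [-0.2, -0.2, -0.3]
opening: 0.0759
gripper_force: 0.0
t: 24.45
tool_pos: [0.6301, -0.077, 0.1542]
orientation: [-0.245, 3.13, -0.003]
force: [-0.4, 0.5, -0.3]
opening: 0.0931
gripper_force: 0.0
t 24.45 tcp mm [630.1 -77.  154.2] closing-line yaw 98.9 open 93.1 q [-0.2   0.26  1.46 -0.    1.42 -1.93] F [-0.4  0.5 -0.3] 0.0 toolz [ 0.002 -0.002 -1.   ]
```

View pics/w11.png

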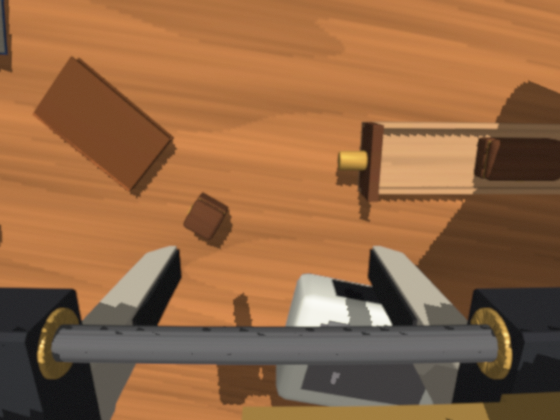

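w11: the case sits in the drawer at (520,158); the ring box is at (207,217), rotated, close to the brown book at (105,125).

```bash
python3 - <<'E'
from h import *
a=dict(np.load("pics/w11.npz"))
i=a["image"][185:255,170:245]
h=cv2.cvtColor(i,cv2.COLOR_BGR2HSV);print(h[35,37],i[35,37],i[65,5],i[20,20])
cv2.imwrite("pics/c11.png",cv2.resize(i,None,fx=8,fy=8,interpolation=3))
E
```

```text
[ 10 155 112] [ 44  67 112] [74 82 87] [ 66 117 178]
```

View pics/c11.png

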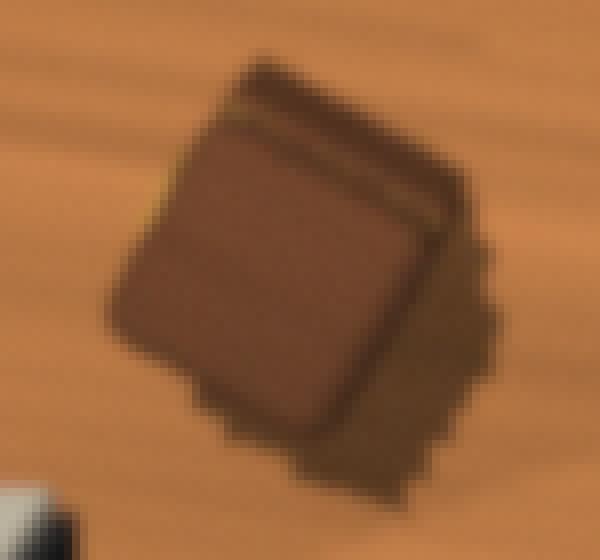

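The crop shows the ring box's top face with corners at crop (110,315), (215,135), (425,235), (310,435).

```bash
python3 - <<'E'
from h import *
a=dict(np.load("pics/w11.npz"))
q=w(a,[[183.8,224.4],[196.9,201.9],[223.1,214.4],[208.8,239.4]],.03)[:,:2]*1e3
print(q.round(1),q.mean(0));e=[q[1]-q[0],q[2]-q[1],q[2]-q[3],q[3]-q[0]];print([(np.linalg.norm(v).round(1),np.degrees(np.arctan2(v[1],v[0])).round(1)) for v in e])
print("brown",w(a,[[173,139],[134,194],[36,112]],.014)*1e3)
E
```

```text
[[ 666.3 -147.2]
 [ 645.1 -138.2]
 [ 652.4 -115.7]
 [ 676.3 -125.1]] [ 660.01646703 -131.52119953]
[(np.float64(23.0), np.float64(157.0)), (np.float64(23.7), np.float64(72.0)), (np.float64(25.7), np.float64(158.6)), (np.float64(24.3), np.float64(65.5))]
brown [[ 599.42974162 -165.84319539   14.        ]
 [ 651.62811915 -195.66846349   14.        ]
 [ 594.12718489 -281.07546526   14.        ]]
```

```bash
python3 -m inch '[8,-14,0,-7,90,16,-28,0,-14,80,24,-42,-10,-21,65,30,-54.5,-20,-28,59,30,-54.5,-50,-30.4,59,30,-54.5,-85,-30.4,59,30,-54.5,-120,-30.4,59,30,-54.5,-142,-30.4,59,30,-54.5,-148,-30.4,59,30,-54.5,-148,-30.4,59]';python3 -m inch '[0,0,0,0,59,0,0,0,0,40,0,0,0,0,25,0,0,0,0,25,0,0,0,0,25,0,0,0,0,25,0,0,0,0,25]' 25;python3 -m inch '[0,0,20,0,25,0,0,50,0,25,0,0,75,0,25,-5,8,75,7,25,-10,16,75,14,25,-15,24,75,21,25,-20,32,75,28,25,-25,40,75,30.7,25,-25,40,75,30.7,25,-25,40,75,30.7,25]';python3 -c "
from h import *
st()"
```

```text
t: 25.33
tool_pos: [0.6567, -0.1242, 0.0029]
orientation: [-0.575, -3.083, -0.001]
force: [-0.8, -0.2, -0.0]
opening: 0.0547
gripper_force: 0.0
t: 25.92
tool_pos: [0.6593, -0.1265, 0.0059]
orientation: [0.578, 3.087, -0.0]
force: [0.3, -0.9, 3.0]
opening: 0.0279
gripper_force: 25.0
t: 26.75
tool_pos: [0.6337, -0.0861, 0.0801]
orientation: [0.258, -3.131, 0.0]
force: [-0.6, 0.1, -0.6]
opening: 0.0281
gripper_force: 25.0
t 26.75 tcp mm [633.7 -86.1  80.1] closing-line yaw 99.4 open 28.1 q [-0.22  0.34  1.51 -0.    1.3  -1.95] F [-0.6  0.1 -0.6] 24.999749958515167 toolz [-0. -0. -1.]
```

```bash
python3 -m inch '[-15,38,0,0,25,-30,76,0,0,25,-44,110,0,0,25,-50,126,0,0,25,-50,126,0,0,25,-50,126,-30,0,25,-50,126,-55,0,25,-50,126,-65,0,25,-50,126,-69,0,25,-50,126,-69,0,25]';python3 -m inch '[0,0,0,0,30,0,0,0,0,40,0,0,0,0,42,0,0,0,0,42,0,0,25,0,42,0,0,60,0,42,0,-20,100,0,42,0,-40,140,0,42,0,-40,140,0,42]';python3 - <<'E'
from h import *
st();r=snap("wrist","w12");np.savez("pics/w12.npz",**{k:np.array(v) for k,v in r.items()})
E
```

```text
t: 27.58
tool_pos: [0.5834, 0.0386, 0.0108]
orientation: [0.257, -3.129, 0.0]
force: [-0.4, -0.7, -0.4]
opening: 0.0282
gripper_force: 25.0
t: 28.33
tool_pos: [0.5881, -0.003, 0.16]
orientation: [-0.257, 3.119, -0.005]
force: [1.4, -1.2, -0.1]
opening: 0.0387
gripper_force: 0.0
t 28.33 tcp mm [588.1  -3.  160. ] closing-line yaw 99.4 open 38.7 q [-0.09  0.12  1.61 -0.    1.4  -1.83] F [ 1.4 -1.2 -0.1] 0.0 toolz [ 0.012 -0.002 -1.   ]
```

View pics/w12.png

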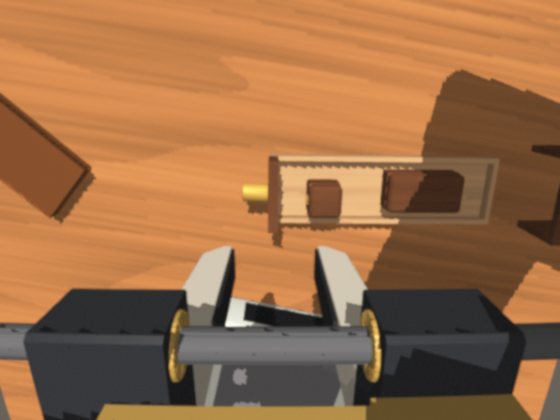

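w12: the ring box (324,197) and the case (425,190) both lie in the drawer; knob at (255,193), sleeve mouth at (530,190). Next, grip the knob.

```bash
python3 - <<'E'
from h import *
a=dict(np.load("pics/w12.npz"))
f=lambda n,l,z:print(n,(w(a,l,z)[:,:2]*1e3).round(1).tolist())
f("knob end/base",[[243,193],[268,193]],.022);f("walls L/R",[[285,160],[485,159],[285,221],[485,220]],.014)
f("tail outer",[[499,158],[495,222]],.014)
E
python3 -m inch '[0,-5,0,-7,50,0,-10,0,-14,60,0,-15,0,-21,70,3,-18,0,-28,70,3,-18,0,-35,70,3,-18,0,-42,70,3,-18,0,-49,70,3,-18,0,-56,70,3,-18,0,-63,70,3,-18,0,-70,70]';python3 -m inch '[0,0,0,-7,70,0,0,0,-14,70,0,0,0,-20.1,70,0,0,0,-20.1,70,0,0,0,-20.1,70]'; python3 -c "
from h import *
st()"
```

```text
knob end/base [[595.1, -28.5], [591.6, -7.5]]
walls L/R [[562.7, 2.3], [532.7, 172.1], [616.8, 11.8], [586.1, 190.5]]
tail outer [[529.7, 184.1], [586.4, 200.4]]
t: 29.22
tool_pos: [0.5862, -0.0178, 0.1496]
orientation: [-1.59, -2.707, 0.001]
force: [0.2, -0.0, -0.0]
opening: 0.0652
gripper_force: 0.0
t: 29.63
tool_pos: [0.5864, -0.018, 0.1501]
orientation: [-2.027, -2.398, 0.001]
force: [-0.6, 0.2, -0.4]
opening: 0.065
gripper_force: 0.0
t 29.63 tcp mm [586.4 -18.  150.1] closing-line yaw 9.6 open 65.0 q [-0.12  0.14  1.61  0.    1.4  -0.29] F [-0.6  0.2 -0.4] 0.0 toolz [-0.001  0.    -1.   ]
```

```bash
python3 -m inch '[7,-3.5,-35,-0.4,70,7,-3.5,-70,-0.4,70,7,-3.5,-105,-0.4,70,7,-3.5,-130,-0.4,70,7,-3.5,-144,-0.4,70,7,-3.5,-144,-0.4,70,7,-3.5,-144,-0.4,70]';python3 -m inch '[0,0,0,0,40,0,0,0,0,10,0,0,0,0,10,0,0,0,0,10,0,0,0,0,10,0,0,0,0,10,0,0,0,0,10,0,0,0,0,10]' 30;python3 - <<'E'
from h import *
st();r=snap("wrist","w13");np.savez("pics/w13.npz",**{k:np.array(v) for k,v in r.items()})
E
```

```text
t: 30.22
tool_pos: [0.5936, -0.0217, 0.007]
orientation: [-2.038, -2.39, 0.001]
force: [-0.3, -1.0, 1.6]
opening: 0.0651
gripper_force: 0.0
t: 30.88
tool_pos: [0.5937, -0.0219, 0.0072]
orientation: [-2.04, -2.389, 0.0]
force: [-1.3, -0.1, 0.8]
opening: 0.0161
gripper_force: 0.8
t 30.88 tcp mm [593.7 -21.9   7.2] closing-line yaw 9.0 open 16.1 q [-0.12  0.31  1.68 -0.    1.15 -0.28] F [-1.3 -0.1  0.8] 0.7582279108464718 toolz [-0. -0. -1.]
```

View pics/w13.png

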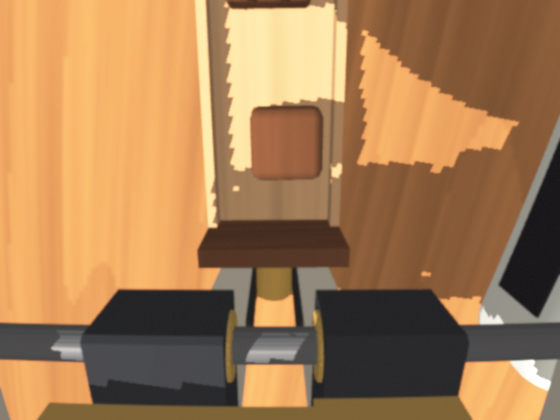

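The knob is held (275,280) with the drawer straight behind it. I've already viewed 18 pictures, over the 14 allowed, so I'll view no more and check the rest by numbers only.

```bash
python3 -m inch '[-1.5,8,0,0.2,10,-3,18,0,0.2,10,-5,30,0,0.2,10,-7,42,0,0.2,10,-9,54,0,0.2,10,-11,66,0,0.2,10,-13,78,0,0.2,10,-13,78,0,0.2,10]' 40;python3 -m inch '[-2.5,15,0,0,10,-5,30,0,0,10,-7.5,45,0,0,10,-10,60,0,0,10,-12.5,75,0,0,10,-15,90,0,0,10,-17.5,105,0,0,10,-20,120,0,0,10,-22,135,0,0,10,-22,135,0,0,10]';python3 -c "
from h import *
st()"
```

```text
t: 31.6
tool_pos: [0.5803, 0.0594, 0.0072]
orientation: [-2.033, -2.393, -0.001]
force: [-0.1, 3.0, 1.3]
opening: 0.0152
gripper_force: 40.0
t: 32.43
tool_pos: [0.5582, 0.1938, 0.0072]
orientation: [-2.033, -2.393, -0.002]
force: [0.5, 2.3, 1.9]
opening: 0.0148
gripper_force: 40.0
t 32.43 tcp mm [558.2 193.8   7.2] closing-line yaw 9.3 open 14.8 q [0.25 0.3  1.69 0.   1.14 0.08] F [0.5 2.3 1.9] 39.99015748500824 toolz [-0.     0.002 -1.   ]
```

```bash
python3 -m inch '[-1,7,0,0,10,-2.3,14,0,0,10,-2.3,14,0,0,10,-2.3,14,0,0,10]';for i in 1; do python3 -m inch '[-0.3,2,0,0,10,-0.3,2,0,0,10,-0.3,2,0,0,10]'; python3 -m inch '[-0.3,2,0,0,10,-0.3,2,0,0,10,-0.3,2,0,0,10]'; python3 -m inch '[-0.3,2,0,0,10,-0.3,2,0,0,10,-0.3,2,0,0,10]';done | grep -E "tool_pos|force"
```

```text
t: 32.77
tool_pos: [0.5564, 0.2057, 0.0071]
orientation: [-2.036, -2.392, -0.001]
force: [-0.6, 2.3, 1.3]
opening: 0.0149
gripper_force: 40.0
tool_pos: [0.5563, 0.2067, 0.0072]
force: [-0.0, -2.5, 1.9]
gripper_force: 40.0
tool_pos: [0.5561, 0.2089, 0.0072]
force: [0.4, -2.2, 1.4]
gripper_force: 40.0
tool_pos: [0.5557, 0.2113, 0.0072]
force: [1.1, -2.0, 1.8]
gripper_force: 40.0
```

```bash
python3 -m inch '[-0.3,2,0,0,10,-0.3,2,0,0,10,-0.3,2,0,0,10]'| grep -E "tool_pos|force"; python3 -m inch '[-0.2,1,0,0,10,-0.2,1,0,0,10,-0.2,1,0,0,10]'| grep -E "tool_pos|force"; python3 -m inch '[-0.2,1,0,0,10,-0.2,1,0,0,10,-0.2,1,0,0,10]'| grep -E "tool_pos|force"; python3 -m inch '[-0.2,1,0,0,10,-0.2,1,0,0,10,-0.2,1,0,0,10]'| grep -E "tool_pos|force"
```

```text
tool_pos: [0.5553, 0.2135, 0.0072]
force: [0.9, -2.3, 1.0]
gripper_force: 40.0
tool_pos: [0.5552, 0.2143, 0.0072]
force: [0.4, -2.2, 1.9]
gripper_force: 40.0
tool_pos: [0.555, 0.2152, 0.0072]
force: [0.9, -3.0, 1.4]
gripper_force: 40.0
tool_pos: [0.5547, 0.2162, 0.0072]
force: [0.0, -2.8, 1.7]
gripper_force: 40.0
```

```bash
for i in 1; do python3 -m inch '[-0.2,1,0,0,10,-0.2,1,0,0,10,-0.2,1,0,0,10]';  python3 -m inch '[-0.2,1,0,0,10,-0.2,1,0,0,10,-0.2,1,0,0,10]'; python3 -m inch '[-0.2,1,0,0,10,-0.2,1,0,0,10,-0.2,1,0,0,10]'; done| grep -E "tool_pos|force: \["
```

```text
tool_pos: [0.5548, 0.2164, 0.0072]
force: [1.4, -7.9, 1.8]
tool_pos: [0.5548, 0.2164, 0.0072]
force: [1.1, -10.9, 2.9]
tool_pos: [0.5547, 0.2165, 0.0071]
force: [2.1, -14.9, 2.9]
```

```bash
python3 -m inch '[0.4,-2.5,0,0,10,0.8,-5.3,0,0,10,0.8,-5.3,0,0,10,0.8,-5.3,0,0,10]'| grep -E "tool_pos|force: \["; python3 -m inch '[0,0,0,0,30,0,0,0,0,70,0,0,0,0,70,0,0,0,0,70,0,0,30,0,70,3,-20,70,0,70,6,-50,110,0,70,9,-80,140,0,70,9,-80,140,0,70,9,-80,140,0,70]'; python3 - <<'E'
from h import *
st();r=snap("wrist","w14");np.savez("pics/w14.npz",**{k:np.array(v) for k,v in r.items()})
u=np.array([-.161,.987,0]);v=np.array([.987,.161,0]);m=np.array([.5523,.2262,0])
print("pred: roof mouth corners",px(r,[m-v*.039+[0,0,.048],m+v*.039+[0,0,.048]]).round(1).tolist())
print("panel top outer flush",px(r,[m-v*.03+[0,0,.04],m+v*.03+[0,0,.04]]).round(1).tolist(),"knob end",px(r,[m-u*.022+[0,0,.022]]).round(1))
k=cv2.inRange(cv2.cvtColor(r["image"],cv2.COLOR_BGR2HSV),(15,120,60),(32,255,255))
c=px(r,[m-u*.022+[0,0,.022]])[0].astype(int);s=k[c[1]-40:c[1]+20,c[0]-40:c[0]+40];y,x=np.nonzero(s)
print("row profile of centre column (V) around",c); g=cv2.cvtColor(r["image"],cv2.COLOR_BGR2HSV)
for rr in range(c[1]-36,c[1]+8):print(rr,r["image"][rr,c[0]].tolist(),r["image"][rr,c[0]-25].tolist(),end=" | ")
E
```

```text
tool_pos: [0.5549, 0.2143, 0.0072]
force: [0.4, 0.5, 0.7]
t: 36.43
tool_pos: [0.5667, 0.1323, 0.1512]
orientation: [2.036, 2.386, 0.008]
force: [0.3, 0.4, 0.6]
opening: 0.0649
gripper_force: 0.0
t 36.43 tcp mm [566.7 132.3 151.2] closing-line yaw 9.0 open 64.9 q [ 0.14  0.12  1.63 -0.    1.39 -0.02] F [0.3 0.4 0.6] 0.0 toolz [ 0.007  0.001 -1.   ]
pred: roof mouth corners [[215.8, 74.2], [328.6, 73.8]]
panel top outer flush [[230.1, 74.7], [314.3, 74.4]] knob end [[272.3 105.6]]
row profile of centre column (V) around [272 105]
69 [33, 49, 76] [34, 51, 80] | 70 [34, 49, 76] [37, 53, 82] | 71 [33, 48, 77] [36, 52, 81] | 72 [35, 53, 81] [36, 52, 80] | 73 [40, 67, 94] [37, 53, 81] | 74 [45, 87, 116] [40, 60, 89] | 75 [51, 102, 133] [45, 71, 104] | 76 [53, 108, 139] [47, 76, 114] | 77 [53, 108, 140] [48, 79, 117] | 78 [53, 107, 139] [47, 79, 117] | 79 [55, 109, 141] [47, 79, 117] | 80 [54, 108, 141] [47, 78, 117] | 81 [53, 108, 140] [49, 79, 119] | 82 [53, 107, 140] [48, 79, 118] | 83 [54, 108, 140] [48, 78, 117] | 84 [55, 110, 141] [47, 78, 118] | 85 [54, 109, 141] [48, 79, 118] | 86 [5
[... 214 characters left out ...]
8] [46, 78, 116] | 93 [54, 108, 139] [48, 78, 117] | 94 [52, 107, 138] [47, 78, 117] | 95 [53, 107, 138] [49, 80, 118] | 96 [54, 108, 138] [47, 78, 118] | 97 [53, 106, 137] [48, 79, 119] | 98 [52, 105, 137] [49, 80, 120] | 99 [53, 106, 137] [47, 79, 118] | 100 [53, 106, 137] [48, 79, 120] | 101 [50, 101, 131] [50, 81, 121] | 102 [49, 94, 123] [48, 81, 120] | 103 [47, 84, 119] [47, 79, 119] | 104 [49, 82, 120] [48, 80, 121] | 105 [49, 80, 121] [48, 80, 119] | 106 [49, 81, 121] [50, 80, 120] | 107 [50, 81, 121] [48, 80, 120] | 108 [49, 81, 121] [49, 81, 122] | 109 [50, 82, 122] [48, 80, 121] | 110 [48, 80, 121] [51, 82, 123] | 111 [49, 80, 121] [50, 81, 123] | 112 [48, 79, 120] [51, 82, 123] |
```

```bash
python3 -m inch '[-10,-37,10,-7,80,-20,-74,20,-14,100,-30,-111,30,-21,100,-40,-148,40,-28,100,-50,-185,50,-35,100,-60,-222,60,-42,100,-70,-259,70,-49,100,-80,-296,80,-56,100,-90,-333,90,-63,100,-100,-370,90,-70,100]';python3 -m inch '[-10,-35,0,-7,100,-19,-70,0,-14,100,-28,-105,0,-21,100,-37,-122,0,-24,100,-37,-122,0,-24,100,-37,-122,0,-24,100,-37,-122,0,-24,100,-37,-122,0,-24,100,-37,-122,0,-24,100]';cat > meas.py <<'E'
from h import *
st();r=snap("wrist");h=cv2.cvtColor(r["image"],cv2.COLOR_BGR2HSV)
for n,lo,hi,z in(("green",(65,60,30),(95,255,255),.030),("blue",(98,90,20),(130,255,255),.018)):
    m=cv2.morphologyEx(cv2.inRange(h,lo,hi),cv2.MORPH_CLOSE,np.ones((9,9)))
    for c in cv2.findContours(m,0,2)[0]:
        if cv2.contourArea(c)<800:continue
        c=c.reshape(-1,2);q=cv2.minAreaRect((w(r,c,z)[:,:2]*1e3).astype(np.float32))
        print(n,c.min(0),c.max(0),np.round(q[0],1),np.round(q[1],1),round(q[2],1))
E
python3 meas.py
```

```text
t: 37.32
tool_pos: [0.4639, -0.2365, 0.2366]
orientation: [-3.041, -0.784, 0.0]
force: [1.0, 0.4, 0.1]
opening: 0.0929
gripper_force: 0.0
t: 38.07
tool_pos: [0.4277, -0.3566, 0.2367]
orientation: [-3.137, -0.146, 0.0]
force: [-0.1, -0.6, -0.0]
opening: 0.0932
gripper_force: 0.0
t 38.07 tcp mm [ 427.7 -356.6  236.7] closing-line yaw -84.7 open 93.2 q [-0.79  0.01  1.58  0.    1.55  0.69] F [-0.1 -0.6 -0. ] 0.0 toolz [-0.     0.001 -1.   ]
green [259 167] [314 256] [ 390.4 -371.7] [98.9 57.8] 5.4
blue [246  48] [305 149] [ 504.3 -348.6] [98.4 57.6] 4.0
```

```bash
python3 -m inch '[-10,-5,-40,0,100,-20,-10,-80,0,100,-37.3,-15,-110,0,100,-37.3,-15,-145,0,100,-37.3,-15,-180,0,100,-37.3,-15,-210,0,100,-37.3,-15,-226,0,100,-37.3,-15,-231,0,100,-37.3,-15,-231,0,100,-37.3,-15,-231,0,100]';python3 -m inch '[0,0,0,0,70,0,0,0,0,50,0,0,0,0,50,0,0,0,0,50,0,0,0,0,50,0,0,0,0,50,0,0,0,0,50]' 40;python3 -c "
from h import *
st()";python3 -m inch '[0,0,10,0,50,0,0,25,0,50,20,4,32,-0.5,50,50,10,32,-1,50,80,16,32,-1,50,105,21,32,-1,50,113.5,23,32,-1,50,113.5,23,32,-1,50,113.5,23,32,-1,50,113.5,23,32,-1,50]';python3 meas.py
```

```text
t: 38.95
tool_pos: [0.3905, -0.3734, 0.0073]
orientation: [3.137, 0.143, 0.001]
force: [0.7, 0.1, 0.6]
opening: 0.093
gripper_force: 0.0
t: 39.53
tool_pos: [0.3898, -0.3734, 0.0066]
orientation: [3.138, 0.142, 0.001]
force: [-0.9, 0.1, 3.8]
opening: 0.0598
gripper_force: 39.9
t 39.53 tcp mm [ 389.8 -373.4    6.6] closing-line yaw -84.8 open 59.8 q [-0.86  0.18  1.84  0.    1.12  0.62] F [-0.9  0.1  3.8] 39.93164598941803 toolz [ 0. -0. -1.]
t: 40.37
tool_pos: [0.5018, -0.3502, 0.0378]
orientation: [-3.139, -0.114, 0.002]
force: [-0.5, -0.4, -1.7]
opening: 0.0599
gripper_force: 39.9
t 40.37 tcp mm [ 501.8 -350.2   37.8] closing-line yaw -85.8 open 59.9 q [-0.69  0.32  1.62 -0.    1.21  0.81] F [-0.5 -0.4 -1.7] 39.907396137714386 toolz [-0.001  0.001 -1.   ]
green [212 364] [336 382] [ 430.5 -354.3] [12.8 71.1] 4.2
green [201 172] [347 327] [ 504.4 -349.3] [85.8 74.1] 4.2
blue [217 151] [331 171] [ 550.3 -345.6] [10.2 58. ] 4.2
```

```bash
python3 -m inch '[2,1.2,-4,0,50,2,1.2,-8,0,50,2,1.2,-8,0,50,2,1.2,-8,0,50]' >/dev/null; python3 - <<'E'
from h import *
st();r=snap("wrist");z=robot.read_state()["tool_pos"][2]-.0066+.030
h=cv2.cvtColor(r["image"],cv2.COLOR_BGR2HSV)
for n,lo,hi,z in(("green",(65,60,30),(95,255,255),z),("blue",(98,90,20),(130,255,255),.018)):
    m=cv2.inRange(h,lo,hi);m[:100]=0;m[260:]=0
    c=max(cv2.findContours(m,0,2)[0],key=cv2.contourArea).reshape(-1,2)
    for t in (.25,.5,.75):
        u=int(c[:,0].min()*(1-t)+c[:,0].max()*t);v=c[c[:,0]==u][:,1].min();print(n,u,v,w(r,[[u,v]],z)[0].round(4)*1e3)
    print(n,"cols",c[:,0].min(),c[:,0].max())
    for row in ([205,230] if n=="green" else [c[:,1].min()+5]):
        l=c[c[:,1]==row][:,0];print(row,w(r,[[l.min(),row],[l.max(),row]],z).round(4).tolist())
E
```

```text
t 40.75 tcp mm [ 504.4 -348.7   29.5] closing-line yaw -85.8 open 59.9 q [-0.69  0.33  1.62 -0.    1.2   0.81] F [-0.   0.4 -1.7] 39.90731209516525 toolz [-0.001  0.001 -1.   ]Traceback (most recent call last):
  File "<stdin>", line 8, in <module>
    return umr_minimum(a, axis, None, out, keepdims, initial, where)
ValueError: zero-size array to reduction operation minimum which has no identity
```

```bash
cat > edge.py <<'E'
from h import *
st();r=snap("wrist");zt=robot.read_state()["tool_pos"][2]-.0066+.030
h=cv2.cvtColor(r["image"],cv2.COLOR_BGR2HSV)
for n,lo,hi,z in(("green",(65,60,30),(95,255,255),zt),("blue",(98,90,20),(130,255,255),.018)):
    m=cv2.inRange(h,lo,hi);m[:100]=0;m[260:]=0
    m=cv2.morphologyEx(m,cv2.MORPH_OPEN,np.ones((3,3)))
    y,x=np.nonzero(m)
    for t in (.25,.5,.75):
        u=int(x.min()*(1-t)+x.max()*t);v=y[x==u].min();print(n,"far edge",u,v,(w(r,[[u,v]],z)[0]*1e3).round(1))
    row=200 if n=="green" else y.min()+7
    l=x[y==row];print(row,(w(r,[[l.min(),row],[l.max(),row]],z)*1e3).round(1).tolist())
E
python3 edge.py
```

```text
t 40.8 tcp mm [ 504.7 -348.9   29.8] closing-line yaw -85.8 open 59.6 q [-0.69  0.33  1.62 -0.    1.2   0.81] F [-0.4 -0.5 -2.5] 39.907285273075104 toolz [-0.001  0.    -1.   ]
green far edge 237 172 [ 555.2 -329.8   53.5]
green far edge 274 172 [ 556.3 -344.2   53.5]
green far edge 310 173 [ 556.9 -358.2   53.5]
200 [[542.9, -316.0, 53.5], [547.1, -373.7, 53.5]]
blue far edge 246 163 [ 552.6 -330.8   18. ]
blue far edge 276 163 [ 553.7 -345.3   18. ]
blue far edge 305 163 [ 554.7 -359.3   18. ]
166 [[550.1, -316.8, 18.0], [554.3, -374.0, 18.0]]
```

```bash
python3 -m inch '[-2,-0.8,-2,0,50,-2,-0.8,-4,0,50,-2,-0.8,-5,0,50,-2,-0.8,-5.5,0,50,-2,-0.8,-5.5,0,50,-2,-0.8,-5.5,0,50,-2,-0.8,-5.5,0,50]'; python3 edge.py;  python3 -m inch '[0,0,0,0,70,0,0,0,0,100,0,0,0,0,100,0,0,0,0,100,0,0,20,0,100,0,0,60,0,100,0,0,100,0,100,-20,0,130,0,100,-20,0,130,0,100,-20,0,130,0,100]'; sed -i 's/^    row=.*//;s/^    l=.*//;s/zt=.*/zt=.048/' edge.py; python3 edge.py; sed 's/,.030)/,.048)/' meas.py | python3 -
```

```text
t: 41.43
tool_pos: [0.5032, -0.3497, 0.0246]
orientation: [3.139, 0.115, 0.0]
force: [0.5, -0.8, -1.5]
opening: 0.0596
gripper_force: 39.9
t 41.43 tcp mm [ 503.2 -349.7   24.6] closing-line yaw -85.8 open 59.6 q [-0.69  0.33  1.62  0.    1.19  0.81] F [ 0.5 -0.8 -1.5] 39.906792640686035 toolz [ 0. -0. -1.]
green far edge 237 172 [ 553.7 -330.6   48. ]
green far edge 274 172 [ 554.8 -345.    48. ]
green far edge 310 173 [ 555.4 -359.    48. ]
200 [[541.3, -316.7, 48.0], [545.6, -374.5, 48.0]]
blue far edge 243 162 [ 552.5 -330.5   18. ]
blue far edge 274 162 [ 553.5 -345.1   18. ]
blue far edge 305 162 [ 554.6 -359.6   18. ]
165 [[550.0, -316.5, 18.0], [554.3, -374.3, 18.0]]
t: 42.32
tool_pos: [0.4842, -0.3512, 0.158]
orientation: [3.135, 0.114, 0.007]
force: [-0.3, -0.4, -0.3]
opening: 0.0927
gripper_force: 0.0
t 42.32 tcp mm [ 484.2 -351.2  158. ] closing-line yaw -85.9 open 92.7 q [-0.71  0.15  1.57 -0.    1.41  0.79] F [-0.3 -0.4 -0.3] 0.0 toolz [ 0.004 -0.004 -1.   ]
green far edge 253 114 [ 551.3 -330.4   48. ]
green far edge 273 114 [ 552.4 -345.    48. ]
green far edge 293 114 [ 553.4 -359.5   48. ]
t 42.37 tcp mm [ 483.5 -350.2  155.5] closing-line yaw -85.8 open 93.5 q [-0.71  0.16  1.58  0.    1.41  0.79] F [ 0.1 -0.7 -1.1] 0.0 toolz [ 0.002 -0.001 -1.   ]
green [235 112] [315 240] [ 503.7 -348.6] [98.8 58.5] 4.2Traceback (most recent call last):
  File "edge.py", line 9, in <module>
    u=int(x.min()*(1-t)+x.max()*t);v=y[x==u].min();print(n,"far edge",u,v,(w(r,[[u,v]],z)[0]*1e3).round(1))
          ~~~~~^^
    return umr_minimum(a, axis, None, out, keepdims, initial, where)
ValueError: zero-size array to reduction operation minimum which has no identity
```

```bash
python3 -c "
from plant import job
print(job.close_job())"
```

```text
the job is handed in; nothing more can be done
None
```

The job is handed in: the drawer is turned round and home with its knob outside (front about 2 mm inside the mouth), holding the case and the one ring box I found; the upper books are squarely back on the bottom one; I viewed 18 pictures, over the 14 allowed.

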